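# Release the bearing balls from the bench hopper and shut its gate

## Task

Two small feed hoppers stand on the bench: one holds three steel bearing balls, the other a steel ring. Pull open the slide gate of the hopper with the balls, so that all three drop into the tray beneath it, then push that gate fully shut again and let go. Keep the gate of the ring hopper shut throughout.

Things in the scene. Friction and masses are not known exactly. Their poses are not given: they have to be found in the camera images.
- ball_gate_grip (a point): middle of the black upright grip (20 mm in x, 32 in y, 52 tall) on the ball hopper's gate plate; 118 mm above the bench. The grip's top is 22 mm above, the plate (64 mm wide) 30 mm below this point. x points level to the hopper, z up: the gate opens along -x. Shut, the hopper's axis is 115 mm away along +x; its funnel, 108 mm across at the rim, ends 30 mm above this point.
- ball_gate (a joint): how far the gate of the ball hopper is pulled open, m: 0 is fully shut (a stop), 0.060 fully open (a stop); all balls drop from about 0.055 on. It slides with about 3 N of friction and stays where it is left.
- ring_gate (a joint): the same for the identical gate of the other hopper, which holds one steel ring (50 mm across); starts at 0, shut.
- ball_hopper_tray (a point): centre of the inner floor (4 mm above the bench) of the square open tray fixed under the ball hopper, straight below its outlet; the tray is 102 mm square inside with walls to 40 mm above the bench. Axes as for the gate grip.
- ball_1_center (a point): centre of steel ball 1 of three, 26 mm in diameter; at the start the balls lie on the shut gate at the bottom of the funnel, 101 mm above the bench
- ball_2_center (a point): centre of steel ball 2 of three, 26 mm in diameter; at the start the balls lie on the shut gate at the bottom of the funnel, 101 mm above the bench
- ball_3_center (a point): centre of steel ball 3 of three, 26 mm in diameter; at the start the balls lie on the shut gate at the bottom of the funnel, 101 mm above the bench

How it is judged:
On the way:
1. the gate of the ball hopper is open (more than 30 mm) and all three balls have dropped out of it (value of joint ball_gate above 0.03 m and height (world z) of each of ball_1_center, ball_2_center, ball_3_center below 0.06 m), for 0.2 s.
At the end, for the whole second after the job is handed in: The gate of the ball hopper is shut again (within 10 mm of its stop), all three balls lie in the tray under it (centres within 65 mm of the tray's centre, seen from above, and less than 40 mm above the bench), and the ring hopper's gate is shut (within 10 mm) (value of joint each of ball_gate, ring_gate below 0.01 m and horizontal distance between each of ball_1_center, ball_2_center, ball_3_center and ball_hopper_tray below 0.065 m and height (world z) of each of ball_1_center, ball_2_center, ball_3_center below 0.04 m); the robot touches nothing.
It fails at once if the gate of the ring hopper is pulled open by more than 15 mm (value of joint ring_gate above 0.015 m).
It also fails if it takes over 32 s, if anything falls off the work surface, if the arm or the gripper's body presses on something with over 40 N, if the wrist force passes 120 N, or if a joint passes its speed limit or range.

## Robot

A 6-joint arm with a two-finger parallel gripper is mounted at the origin on the work surface; the furniture and walls round the work are solid. World frame = base frame: x ahead of the robot, y to its left, z up, the work surface at z = 0. Lengths are in m, angles in rad, forces in N, time in s.
With the tool pointing down it reaches from about 0.375 to 0.9 m from the base axis. Payload 3.1 kg.
Tool frame: the origin (TCP) lies on the centre line of the jaws, within the pads' length; the fingertips stand 25 mm ahead of it and the grasp point (between the pads) lies 6 mm ahead of it (manip.tips_ahead is the distance from the TCP to the fingertips, in m); z points along the fingers, y is the direction in which the jaws open and shut (so a half turn about z gives the same grasp; the last joint's range is limited). The gripper opens to 85 mm and grips with 20 to 120 N. Pads are 22 mm wide; open, the fingers measure 114 mm over their backs; the gripper's body (76 mm by 85 mm) begins 54 mm behind the grasp point. The pads swing forward as they close: fully open they stand 13 mm farther back than shut.
Start: joints at [-1.522, 0.527, 1.433, -0, 1.181, -0.178], TCP at [0.141, -0.609, 0.256] pointing down, gripper open.
Joint ranges: [-3.08, 3.08], [-0.75, 2.2], [0.22, 2.44], [-1.43, 4.57], [0, 2.65], [-2.85, 2.85]. Speed limits (rad/s): [2.79, 2.79, 3.14, 3.14, 3.14, 3.14].

## Interface

Orientations are given as a unit quaternion [x, y, z, w].
In Python, from station import manip gives the robot as it stands.
- The arm moves only by the tool play_rows, never from a script. Its argument "steps" is a list that holds one entry, the list of rows, each a list of 6 numbers: the shift along the tool's x, y, z in m, then the turn, a rotation vector about the tool's x, y, z in degrees. In form: [[[x, y, z, rx, ry, rz], ...]]. A call has 1 to 10 rows; each row shifts and turns the commanded pose from where the row before left it, along the tool's axes as they then stand; what a row does not reach is not made up. A row lasts 1/8 s, in which the tool goes at most 62.5 mm and 10.7 degrees, less where a joint would pass 70% of its speed; a pose out of reach is approached as far as the arm can. A call is refused whole if a number of a shift passes 0.0625 or a number of a turn 10.7, either way. A call with a gripper value outside its range is refused whole. "fingers" is the opening, from 0 (shut) to 1 (fully open), set as the call begins (left out, the last holds). The fingers move at their own pace and stop on an object; "squeeze" is the grip in N (left out, the last holds). Time passes only in rows, so rows that do not move let the fingers close. It gives the time, the measured TCP pose, the force and the opening at its end, in the units of the state.
- manip.sense(): the state, without advancing time (a new reading comes with each control period).
- manip.snapshot(name): name is "scene" or "top" or "wrist"; returns a dict with "img" (420x560x3 uint8, red, green, blue), "K" (3x3 intrinsics, pixels), "k1" (the pictures are not rectified: a ray, as slopes to the right and down, at radius r is drawn at 1 + k1 r^2 times it, then the intrinsics apply), "world_from_camera" (4x4, takes a point from camera to world coordinates). Camera axes: x right, y down, z forward; pixel columns grow to the right and rows downward; lengths in m; the calibration is good to about 2 mm. A picture is of the moment at which its call begins. There is no depth.
- manip.sign_off(): hands the job in, once; it reports no verdict.
Trained networks look in a picture, given as the dict that the camera call returned (one of the last four; its "shot" number tells which), for a name from the list of things; names that differ only in an ending like _2 or _b are one class to them, and where a whole thing is asked for, a point or a joint stands for the part that bears it (a point fixed in the world has none). Each returns a list of dicts, best first, with "score" (0 to 1); they miss things now and then, are a little off and sometimes report something else, mostly with a low value. They report only what shows in the picture. A call takes as long as a camera call.
- manip.regions_of(label, picture): "pixels" (420x560 bool, what is visible of it) and "rect" ([left, top, right, bottom] in pixels, round what is visible of it).
- manip.pinpoint(label, picture): "point" ([column, row] in pixels: a listed point, or the origin of a listed thing).
The state is a dict: "t": time; "q": joint angles; "qd": joint speeds; "tau": joint torques, N m; "tcp_pos": TCP position; "tool_rot": TCP orientation; "force": force on the tool from outside, world axes, zero at the start; "ft_torque": the same for the moment, N m; "finger_gap": opening from 0.0 (shut) to 1.0 (fully open).
Only numpy, scipy, OpenCV 4.12 (cv2) and the standard library are available. Lean on these libraries where they do the work, as an engineer would, in place of code of your own. Each camera call takes 0.05 s, during which the arm holds its last target.

## Working session

There is one attempt and no reset: what is moved stays moved. The work goes in short steps, Python scripts to look and compute and a tool call to move; the robot and the scene stay as the last step left them, time stands still between calls to the robot, and variables do not carry over. Pictures are saved under pics/ and viewed, and the job is handed in when it is done.

Besides the shell and the picture viewer there is one more tool, called after "Call:" by a JSON object that holds its "api" and its "payload". play_rows: Moves the arm, as the interface text tells. Its arguments: {"type":"object","properties":{"steps":{"type":"array"},"fingers":{"type":"number"},"squeeze":{"type":"number"}},"required":["steps"]}

```bash
mkdir -p pics; ls; python3 - <<'E'
from station import manip
import cv2
s=manip.sense();print(s['t'],s['tcp_pos'],s['tool_rot'],s['finger_gap'],manip.tips_ahead)
for n in ['scene','top']:
    p=manip.snapshot(n)
    print(n,p['shot'],p['K'].tolist() if hasattr(p['K'],'tolist') else p['K'],p['k1'],p['world_from_camera'])
    cv2.imwrite(f'pics/{n}0.png',p['img'][:,:,::-1])
    for l in ['ball_gate_grip','ball_1_center','ball_hopper_tray','ring_gate']:
        try: print(l,[(d['point'],d['score']) for d in manip.pinpoint(l,p)])
        except Exception as e: print(l,e)
        try: print('  reg',[(d['rect'],d['score']) for d in manip.regions_of(l,p)])
        except Exception as e: print(l,e)
E
```

```text
pics
0.0 [ 0.14113459 -0.60818516  0.25533867] [ 9.93516581e-01  1.13682148e-01  6.44984666e-05 -1.08091783e-03] 0.9999391944107323 0.025
scene 1 [[387.7705780852393, 0.0, 281.64208022217775], [0.0, 387.7705780852393, 210.3218636475458], [0.0, 0.0, 1.0]] 0.016258776533149933 [[ 0.93254673  0.2958929  -0.20689124  0.74359185]
 [ 0.36100759 -0.75545837  0.54676884 -0.5640566 ]
 [ 0.0054873  -0.5845768  -0.81131982  0.79677553]
 [ 0.          0.          0.          1.        ]]
ball_gate_grip [([223.1, 246.8], 0.94)]
  reg [([216.0, 234.5, 287.7, 279.4], 0.55), ([277.8, 265.1, 290.8, 275.8], 0.28)]
ball_1_center [([283.8, 269.1], 0.65), ([273.4, 290.9], 0.34)]
  reg [([278.9, 266.2, 292.4, 273.0], 0.59), ([260.6, 267.8, 275.5, 281.1], 0.5)]
ball_hopper_tray [([273.7, 288.1], 0.97)]
  reg [([212.3, 234.7, 312.2, 322.6], 0.85)]
ring_gate it knows: ball_1_center, ball_2_center, ball_3_center, ball_gate_grip, ball_hopper_tray
  reg [([278.0, 138.7, 333.8, 175.3], 0.8), ([210.0, 234.2, 311.3, 326.1], 0.33)]
top 2 [[444.38683831008564, 0.0, 280.4504679747447], [0.0, 444.38683831008564, 203.9229653586124], [0.0, 0.0, 1.0]] 0.0035267562877633694 [[-0.02672286 -0.98999142  0.13857442  0.44814536]
 [-0.99954543  0.02839788  0.01012417 -0.12113282]
 [-0.01395806 -0.13824088 -0.99030027  0.9852581 ]
 [ 0.          0.          0.          1.        ]]
ball_gate_grip [([345.5, 240.0], 0.85)]
  reg [([323.8, 174.0, 358.8, 247.6], 0.58)]
ball_1_center [([335.4, 179.1], 0.46)]
  reg []
ball_hopper_tray []
  reg [([297.4, 152.7, 371.7, 248.5], 0.71)]
ring_gate it knows: ball_1_center, ball_2_center, ball_3_center, ball_gate_grip, ball_hopper_tray
  reg [([175.9, 169.3, 208.8, 241.0], 0.71)]
```

View pics/scene0.png

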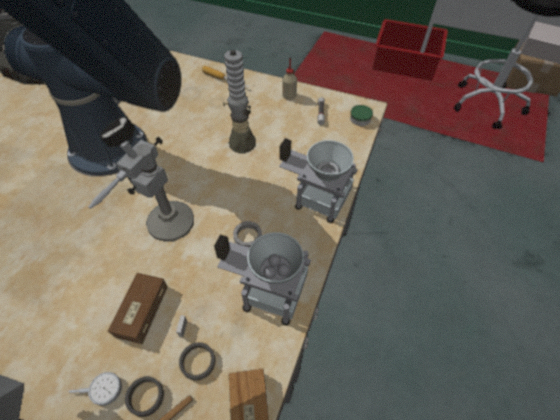

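View pics/top0.png

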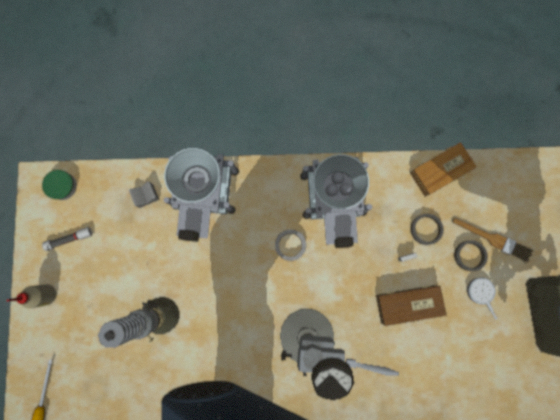

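```bash
cat > h.py <<'E'
import numpy as np, cv2
def ray(p,uv):
    K=np.array(p['K']);k1=p['k1'];d=np.array([(uv[0]-K[0,2])/K[0,0],(uv[1]-K[1,2])/K[1,1]])
    u=d.copy()
    for _ in range(20): u=d/(1+k1*(u@u))
    T=np.array(p['world_from_camera']);r=T[:3,:3]@np.array([u[0],u[1],1]);return T[:3,3],r
def atz(p,uv,z):
    o,r=ray(p,uv);return o+r*(z-o[2])/r[2]
def proj(p,X):
    T=np.array(p['world_from_camera']);c=T[:3,:3].T@(np.array(X)-T[:3,3]);u=c[:2]/c[2];u=u*(1+p['k1']*(u@u));K=np.array(p['K'])
    return [K[0,0]*u[0]+K[0,2],K[1,1]*u[1]+K[1,2]]
E
python3 - <<'E'
from station import manip
from h import *
s=manip.snapshot('scene');t=manip.snapshot('top')
print('grip scene',atz(s,[223.1,246.8],.118),'top',atz(t,[345.5,240],.118))
print('tray',atz(s,[273.7,288.1],.004))
for n,p in(('scene',s),('top',t)):
    cv2.imwrite(f'pics/{n}z.png',cv2.resize(p['img'][120:340,150:390,::-1],None,fx=3,fy=2.7,interpolation=cv2.INTER_CUBIC))
E
```

```text
grip scene [ 0.49326347 -0.23429035  0.118     ] top [ 0.49506995 -0.23682026  0.118     ]
tray [ 0.60130315 -0.2328527   0.004     ]
```

The ball hopper is the one with three dark balls, at scene (275,262) and top (340,182). Its grip is at (223,247) and (345,240), and the two views agree to about 3 mm. The ring hopper is at scene (328,165) and top (195,178). A stand with a blade is in front, at about top (330,365). Next I'll zoom in to get the yaw.

View pics/scenez.png

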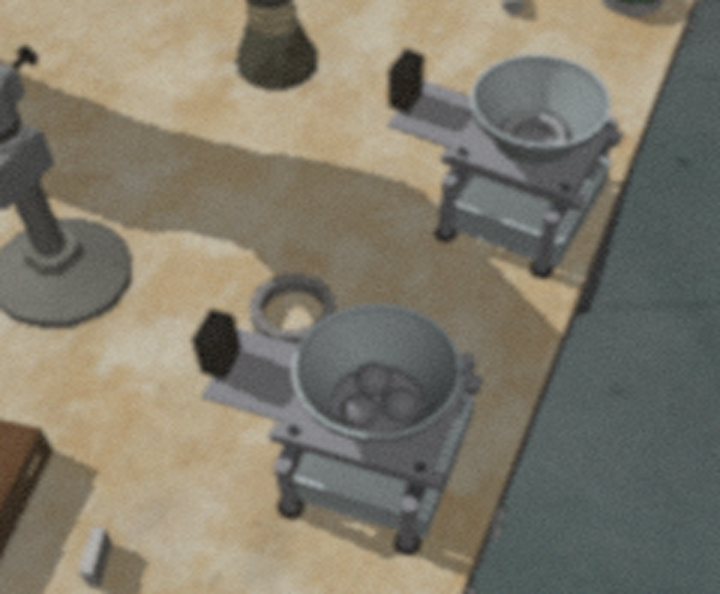

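View pics/topz.png

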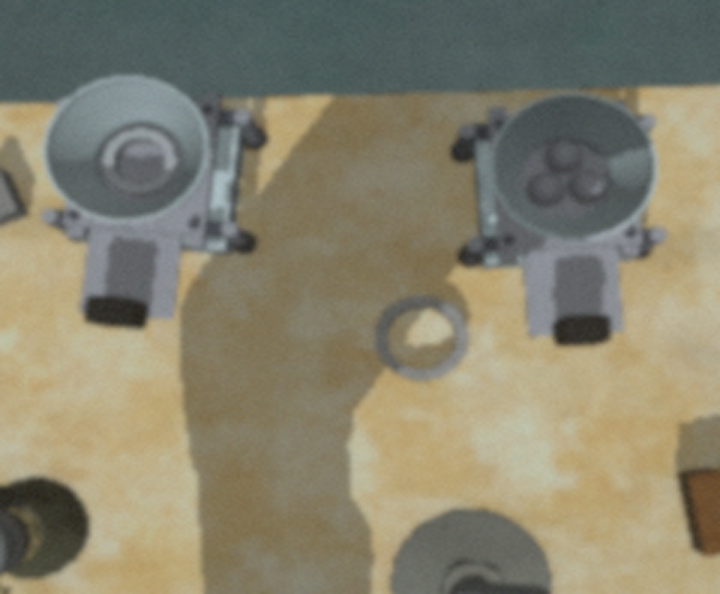

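```bash
python3 - <<'E'
from station import manip
from h import *
s=manip.snapshot('scene');t=manip.snapshot('top')
f=lambda x,y:[150+x/3,120+y/2.7]
g=np.array([.4942,-.2355])
for n,p,uv in(('top',t,f(575,168)),('scene',s,f(378,371))):
    c=atz(p,uv,.148); d=c[:2]-g; print(n,c,np.linalg.norm(d),np.degrees(np.arctan2(d[1],d[0])))
tr=np.array([.6013,-.2329])-g;print(np.linalg.norm(tr),np.degrees(np.arctan2(tr[1],tr[0])))
for nm,a,b in(('L',(526,262),(528,332)),('R',(614,262),(621,332))):
    A=atz(t,f(*a),.088);B=atz(t,f(*b),.088);d=A-B;print(nm,A,B,np.degrees(np.arctan2(d[1],d[0])))
A=atz(s,f(203,396),.088);B=atz(s,f(275,415),.088);d=B-A;print('scene edge',A,B,np.degrees(np.arctan2(d[1],d[0])))
# reproject model for yaw options
for yaw in (-5,0,3,6,10):
    c,si=np.cos(np.radians(yaw)),np.sin(np.radians(yaw))
    R=np.array([[c,-si],[si,c]])
    out=[]
    for q,z in (((115,0),148),((-10,-16),140),((-10,16),140),((10,16),140),((10,-16),140)):
        out.append([int(v) for P,k in((t,(3,2.7)),(s,(3,2.7))) for v in (np.array(proj(P,[*(g+R@np.array(q)/1000),z/1000]))-[150,120])*k])
    print(yaw,out)
E
```

```text
top [ 0.60382116 -0.23068353  0.148     ] 0.10972692208752087 2.515809826614687
scene [ 0.60790827 -0.2333275   0.148     ] 0.11372901762776678 1.0945570982113264
0.10713155464194475 1.390660807519675
L [ 0.54425297 -0.20221626  0.088     ] [ 0.49182421 -0.20142041  0.088     ] -0.8696654658577617
R [ 0.54257819 -0.26152488  0.088     ] [ 0.490123   -0.26359006  0.088     ] 2.2545917602530974
scene edge [ 0.49261375 -0.26574803  0.088     ] [ 0.5446903  -0.26241043  0.088     ] 3.6670844089735364
-5 [[597, 160, 372, 385], [613, 339, 189, 340], [563, 336, 215, 306], [564, 307, 241, 317], [615, 310, 216, 351]]
0 [[582, 160, 378, 374], [615, 337, 191, 342], [564, 338, 213, 307], [562, 309, 240, 315], [613, 308, 218, 350]]
3 [[572, 160, 381, 367], [615, 335, 191, 343], [565, 339, 211, 307], [562, 311, 239, 314], [612, 307, 220, 350]]
6 [[563, 161, 384, 359], [616, 334, 192, 343], [566, 340, 210, 307], [561, 312, 238, 313], [611, 306, 221, 350]]
10 [[550, 163, 387, 350], [617, 332, 194, 345], [567, 342, 208, 308], [560, 314, 237, 312], [610, 304, 223, 349]]
```

```bash
python3 - <<'E'
from station import manip
from h import *
s=manip.snapshot('scene');t=manip.snapshot('top')
def tri(a,b):
    o1,r1=ray(s,a);o2,r2=ray(t,b);M=np.stack([r1,-r2],1);k=np.linalg.lstsq(M,o2-o1,rcond=None)[0]
    A=o1+k[0]*r1;B=o2+k[1]*r2;print(((A+B)/2).round(3),np.linalg.norm(A-B).round(4))
tri((123,138),(333,378));tri((95,203),(397,373));tri((158,140),(287,356))
tri((235,55),(113,333))
print(atz(s,(170,221),0.01),atz(t,(307,335),.01))
for n,p in(('scene',s),('top',t)):
    y,x=(100,80) if n=='scene' else (290,260)
    cv2.imwrite(f'pics/{n}st.png',cv2.resize(p['img'][y:y+130,x:x+160,::-1],None,fx=4.5,fy=4.5,interpolation=cv2.INTER_CUBIC))
E
```

```text
[ 0.285 -0.183  0.297] 0.0068
[ 0.275 -0.292  0.231] 0.0077
[ 0.305 -0.117  0.24 ] 0.0013
[0.354 0.15  0.283] 0.003
[ 0.30047989 -0.1633503   0.01      ] [ 0.30171173 -0.16007163  0.01      ]
```

View pics/scenest.png

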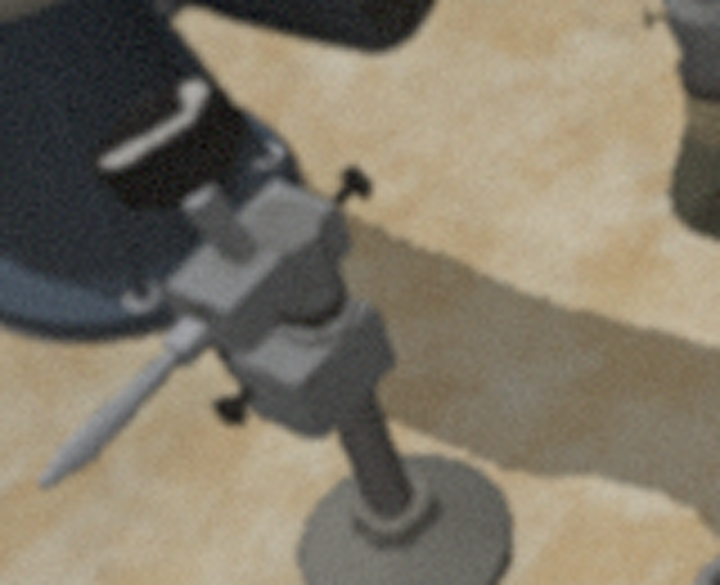

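View pics/topst.png

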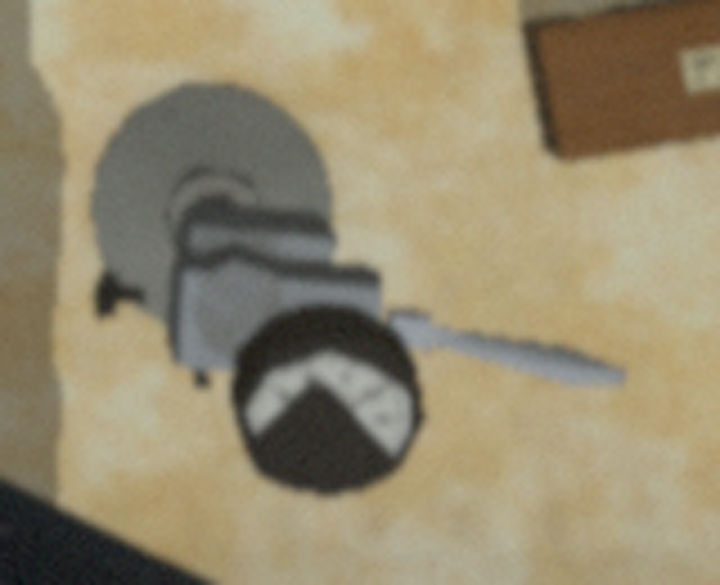

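The stand carries a dial gauge, with its top at about (0.285,-0.183,0.30) and its probe tip at (0.275,-0.292,0.23). I'll keep the tool high, go out in +x first and then across in y.

Call:
{"api": "play_rows", "payload": {"steps": [[[0,0,-0.03,0,0,5.8],[0,0,-0.03,0,0,5.7],[0.045,0,0,0,0,0],[0.045,0,0,0,0,0],[0.045,0,0,0,0,0],[0.045,0,0,0,0,0],[0.045,0,0,0,0,0],[0.045,0,0,0,0,0],[0.045,0,0,0,0,0],[0.04,0,0,0,0,0]]], "fingers": 1, "squeeze": 60}}

```text
t: 2.35
tcp_pos: [0.4977, -0.5988, 0.3161]
tool_rot: [1.0, 0.014, -0.0, -0.0]
force: [-0.3, -1.0, -0.2]
finger_gap: 0.997
```

```bash
python3 - <<'E'
from station import manip
import numpy as np
s=manip.sense();print(s['t'],s['tcp_pos'],s['tool_rot'],s['force']);q=np.array(s['q']);print(q)
p=s['tcp_pos'];print(np.hypot(p[0],p[1]),p[2])
E
```

```text
2.35 [ 0.49774832 -0.59884616  0.31605598] [ 9.99904566e-01  1.38148896e-02 -2.33864974e-05 -7.95051633e-05] [-0.3159114  -1.02100007 -0.20116196]
[-1.02037823e+00  7.12770793e-01  9.02228249e-01  4.11299477e-05
  1.52675418e+00  5.22785628e-01]
0.7786977025072558 0.3160559763603287
```

Call:
{"api": "play_rows", "payload": {"steps": [[[0,-0.05,0,0,0,0],[0,-0.05,0,0,0,0],[0,-0.05,0,0,0,0],[0,0,0,0,0,0]]]}}

```text
t: 2.85
tcp_pos: [0.4921, -0.445, 0.3165]
tool_rot: [1.0, 0.015, -0.001, -0.001]
force: [0.2, -0.1, 0.5]
finger_gap: 0.997
```

```bash
python3 - <<'E'
from station import manip
import numpy as np,cv2
from scipy.optimize import least_squares
s=manip.sense();print(s['t'],s['tcp_pos'],s['force']);q=np.array(s['q']);print(q)
D=[([.141134,-.608185,.255339],(.527,1.433)),([.497748,-.598846,.316056],(.712771,.902228)),(s['tcp_pos'],(q[1],q[2]))]
rho=[np.sqrt(p[0]**2+p[1]**2-.111**2) for p,_ in D]
def f(v,a=0):
    L1,L2,e,c,a=v
    o=[]
    for (p,(u,w)),r in zip(D,rho):
        t=u+w;o+=[a+L1*np.sin(u)+L2*np.sin(t)+e*np.cos(t)-r, c+L1*np.cos(u)+L2*np.cos(t)-e*np.sin(t)-p[2]]
    return o
r=least_squares(f,[.4,.4,0,.1,0]);print(r.x,r.fun)
r=least_squares(lambda v:f(np.r_[v,0]),[.4,.4,0,.1]);print(r.x,r.fun)
for n in('scene','top'):
    p=manip.snapshot(n);cv2.imwrite(f'pics/{n}1.png',p['img'][:,:,::-1])
E
```

```text
2.85 [ 0.49206759 -0.4449797   0.31649199] [ 0.19931746 -0.12554209  0.54340836]
[-9.03585588e-01  5.27506319e-01  1.25560820e+00  7.21704795e-04
  1.36143674e+00  6.36330112e-01]
[ 0.59675877  0.39718144  0.11012911 -0.00783074 -0.01140703] [ 1.70266422e-05  1.67588233e-05  1.46217542e-05  2.04446765e-05
 -3.16483102e-05 -3.72041040e-05]
[0.58522336 0.39330179 0.11601247 0.00659456] [-1.99542859e-04  5.00552613e-04 -2.57568469e-04  1.24099810e-05
  5.36369781e-04 -5.12963185e-04]
```

View pics/scene1.png

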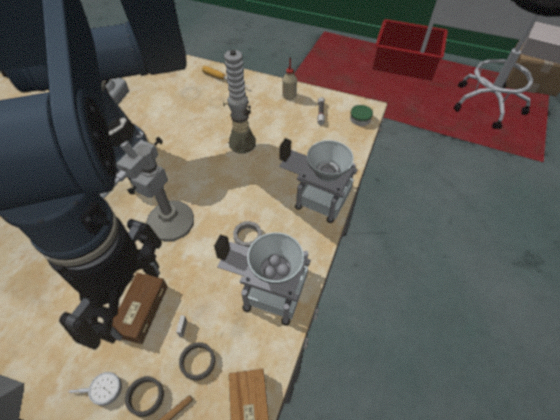

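View pics/top1.png

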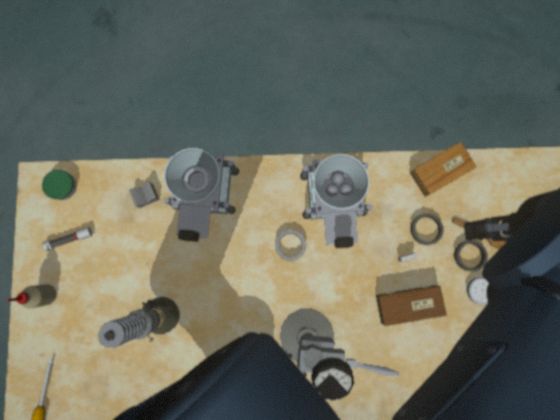

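```bash
python3 - <<'E'
import numpy as np
from scipy.optimize import fsolve
L1,L2,e,c,a=.59676,.39718,.11013,-.00783,-.0114
for x,y,z in((.493,-.234,.316),(.493,-.234,.128),(.433,-.236,.128),(.493,-.234,.25)):
    r=np.hypot(x,y);rho=np.sqrt(r*r-.111**2)
    f=lambda v:[a+L1*np.sin(v[0])+L2*np.sin(v[0]+v[1])+e*np.cos(v[0]+v[1])-rho,c+L1*np.cos(v[0])+L2*np.cos(v[0]+v[1])-e*np.sin(v[0]+v[1])-z]
    v=fsolve(f,[.45,1.5]);t=v.sum()
    q1=np.arctan2(y,x)-np.arcsin(.111/r)
    el=(a+L1*np.sin(v[0]),L1*np.cos(v[0]));w=(rho,z-c)
    # dial in arm-plane coords
    P=[]
    for d in((.285,-.183,.297),(.275,-.292,.231)):
        along=d[0]*np.cos(q1)+d[1]*np.sin(q1);lat=-d[0]*np.sin(q1)+d[1]*np.cos(q1)
        k=(along-el[0])/(w[0]-el[0]);P.append((round(along,3),round(lat,3),round(el[1]+k*(w[1]-el[1]),3)))
    print((x,y,z),v.round(3),'q5',np.pi-t,'q1',q1.round(3),'elbow(rel h)',np.round(el,3),'wrist',np.round(w,3),'line height rel h over dial/probe',P)
E
```

```text
(0.493, -0.234, 0.316) [0.355 1.554] q5 1.2326031793300296 q1 -0.648 elbow(rel h) [0.196 0.559] wrist [0.534 0.324] line height rel h over dial/probe [(np.float64(0.338), np.float64(0.026), np.float64(0.461)), (np.float64(0.396), np.float64(-0.067), np.float64(0.421))]
(0.493, -0.234, 0.128) [0.602 1.741] q5 0.7986878318240072 q1 -0.648 elbow(rel h) [0.327 0.492] wrist [0.534 0.136] line height rel h over dial/probe [(np.float64(0.338), np.float64(0.026), np.float64(0.473)), (np.float64(0.396), np.float64(-0.067), np.float64(0.374))]
(0.433, -0.236, 0.128) [0.554 1.871] q5 0.7171299550246086 q1 -0.726 elbow(rel h) [0.302 0.508] wrist [0.48  0.136] line height rel h over dial/probe [(np.float64(0.335), np.float64(0.052), np.float64(0.44)), (np.float64(0.4), np.float64(-0.036), np.float64(0.305))]
(0.493, -0.234, 0.25) [0.428 1.635] q5 1.0778116686659516 q1 -0.648 elbow(rel h) [0.237 0.543] wrist [0.534 0.258] line height rel h over dial/probe [(np.float64(0.338), np.float64(0.026), np.float64(0.446)), (np.float64(0.396), np.float64(-0.067), np.float64(0.391))]
```

Call:
{"api": "play_rows", "payload": {"steps": [[[0.001,-0.042,0,0,0,0],[0.001,-0.042,0,0,0,0],[0.001,-0.042,0,0,0,0],[0.001,-0.042,0,0,0,0],[0.001,-0.042,0,0,0,0],[0,0,0.04,0,0,0],[0,0,0.04,0,0,0],[0,0,0.0,0,0,0]]]}}

```text
t: 3.95
tcp_pos: [0.4902, -0.2395, 0.2338]
tool_rot: [1.0, 0.013, -0.002, -0.002]
force: [-0.0, 0.4, -0.0]
finger_gap: 1.0
```

```bash
python3 - <<'E'
from station import manip
import numpy as np,cv2
from h import *
s=manip.sense();print(s['t'],s['tcp_pos'],s['tool_rot'],s['force'])
for n in('wrist','top','scene'):
    p=manip.snapshot(n);im=p['img'][:,:,::-1].copy()
    cv2.imwrite(f'pics/{n}2.png',im)
    for d in manip.pinpoint('ball_gate_grip',p): print(n,d['point'],d['score'],atz(p,d['point'],.118))
    print('tip proj',proj(p,[*s['tcp_pos'][:2],.118]))
E
```

```text
3.95 [ 0.49020844 -0.23950917  0.23375364] [ 0.99991171  0.01292421 -0.00249821 -0.00181766] [-0.01835608  0.41778161 -0.0229738 ]
wrist [277.9, 212.5] 0.87 [ 0.48812604 -0.23388781  0.118     ]
tip proj [np.float64(285.1406461638818), np.float64(210.17209525054525)]
tip proj [np.float64(347.00347206171796), np.float64(242.4674175079783)]
scene [226.2, 245.5] 0.86 [ 0.4977492  -0.22928311  0.118     ]
tip proj [np.float64(220.57818667666874), np.float64(248.41583259320547)]
```

View pics/wrist2.png

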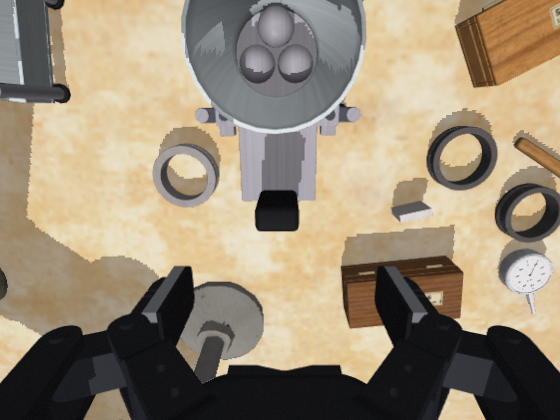

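View pics/scene2.png

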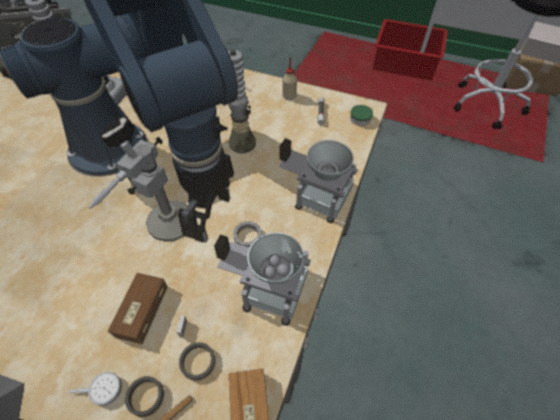

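```bash
python3 - <<'E'
from station import manip
import numpy as np,cv2
from h import *
p=manip.snapshot('wrist');print(p['world_from_camera'].round(3))
s=manip.sense();print(s['tcp_pos'],s['tool_rot'])
for uv in((257,195),(298,195),(257,222),(299,222)):print(atz(p,uv,.140))
for uv in((242,198),(316,198),(242,140),(317,140)):print(atz(p,uv,.088))
print('rim',[atz(p,uv,.148) for uv in((184,35),(366,35))])
E
```

```text
[[ 0.028 -0.953 -0.302  0.569]
 [-1.    -0.026 -0.012 -0.237]
 [ 0.003  0.303 -0.953  0.356]
 [ 0.     0.     0.     1.   ]]
[ 0.49200982 -0.24000699  0.2377607 ] [9.99909530e-01 1.33603716e-02 1.22578864e-03 9.64286836e-04]
[ 0.50969782 -0.22032069  0.14      ]
[ 0.51048549 -0.24949373  0.14      ]
[ 0.48924382 -0.22035756  0.14      ]
[ 0.49006461 -0.25106862  0.14      ]
[ 0.49231976 -0.20297183  0.088     ]
[ 0.49408704 -0.26849091  0.088     ]
[ 0.5427969  -0.20359177  0.088     ]
[ 0.54452618 -0.26638604  0.088     ]
rim [array([ 0.60899786, -0.17746115,  0.148     ]), array([ 0.61204918, -0.2853746 ,  0.148     ])]
```

Call:
{"api": "play_rows", "payload": {"steps": [[[0,-0.005,0.02,0,0,0],[0,0,0.03,0,0,0],[0,0,0.03,0,0,0],[0,0,0.025,0,0,0],[0,0,0,0,0,0],[0,0,0,0,0,0]]]}}

```text
t: 5.05
tcp_pos: [0.4919, -0.2348, 0.1325]
tool_rot: [1.0, 0.014, 0.001, 0.001]
force: [-0.3, -0.3, -0.2]
finger_gap: 1.002
```

```bash
python3 - <<'E'
from station import manip
import numpy as np,cv2
from h import *
p=manip.snapshot('wrist');s=manip.sense();print(s['t'],s['tcp_pos'],s['tool_rot'],s['force'])
cv2.imwrite(f'pics/wrist3.png',p['img'][:,:,::-1])
E
```

```text
5.1 [ 0.49206707 -0.23486773  0.13270935] [9.99906846e-01 1.35700453e-02 1.15541680e-03 9.04141807e-04] [-0.23891163  0.32640607 -0.42099677]
```

View pics/wrist3.png

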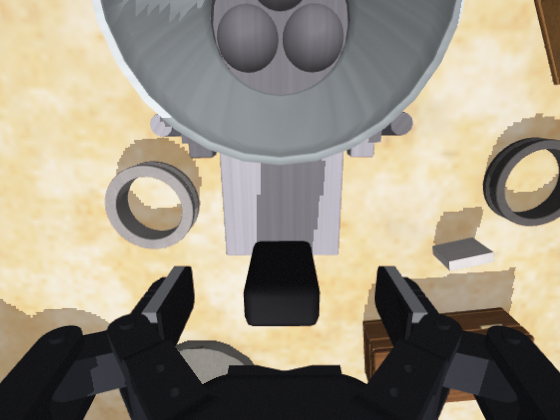

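The grip sits at columns 245–319 and the fingers' inner edges at 191 and 377, so it is centred. I'll close on it.

Call:
{"api": "play_rows", "payload": {"steps": [[[0,0,0.005,0,0,0],[0,0,0,0,0,0],[0,0,0,0,0,0],[0,0,0,0,0,0],[0,0,0,0,0,0],[0,0,0,0,0,0],[0,0,0,0,0,0],[0,0,0,0,0,0]]], "fingers": 0, "squeeze": 40}}

```text
t: 6.1
tcp_pos: [0.4911, -0.2336, 0.1267]
tool_rot: [1.0, 0.014, -0.0, -0.0]
force: [-0.6, 3.9, 6.4]
finger_gap: 0.37
```

Call:
{"api": "play_rows", "payload": {"steps": [[[-0.01,0,0,0,0,0],[-0.01,0,0,0,0,0],[-0.01,0,0,0,0,0],[-0.01,0,0,0,0,0],[-0.01,0,0,0,0,0],[-0.008,0,0,0,0,0],[0,0,0,0,0,0],[0,0,0,0,0,0]]]}}

```text
t: 7.1
tcp_pos: [0.4327, -0.2355, 0.1267]
tool_rot: [1.0, 0.014, -0.0, -0.0]
force: [-1.5, 2.9, 7.6]
finger_gap: 0.37
```

```bash
python3 - <<'E'
from station import manip
import numpy as np,cv2
from h import *
s=manip.sense();print(s['t'],s['tcp_pos'],s['force'],s['finger_gap'])
for n in('wrist','scene'):
    p=manip.snapshot(n);cv2.imwrite(f'pics/{n}4.png',p['img'][:,:,::-1] if n=='wrist' else cv2.resize(p['img'][180:350,170:370,::-1],None,fx=3.5,fy=3.5))
E
```

```text
7.1 [ 0.43269233 -0.23550304  0.12668942] [-1.47387402  2.87891263  7.57016082] 0.3697354762326888
```

View pics/wrist4.png

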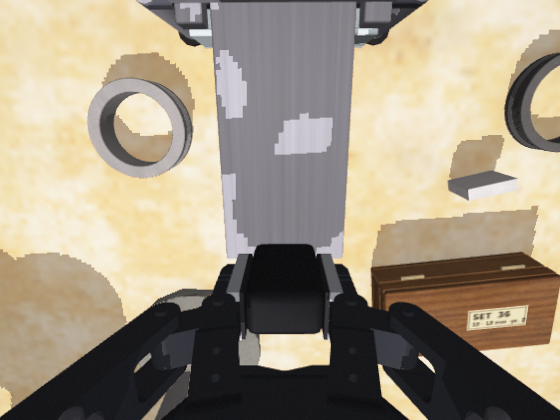

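View pics/scene4.png

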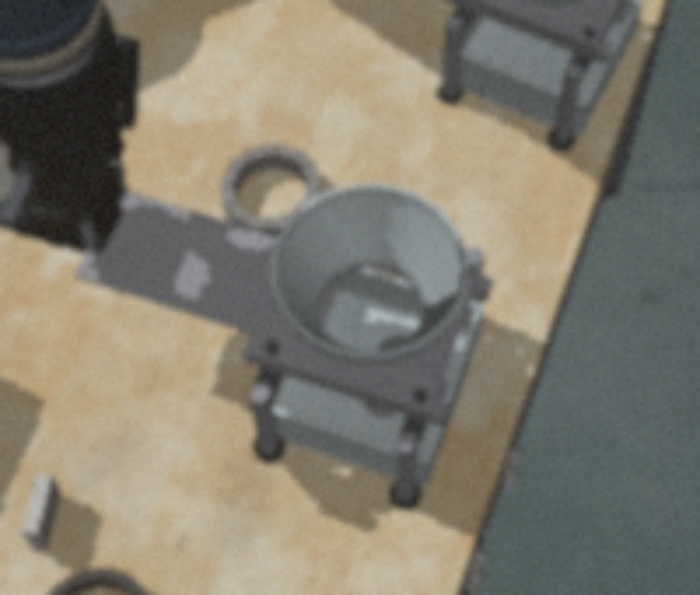

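The gate is about 58 mm open and I can see the tray through the outlet, with a dark patch near (395,345) in the crop. I'll check for the balls.

```bash
python3 - <<'E'
from station import manip
import numpy as np,cv2
from h import *
for n in('scene','top'):
    p=manip.snapshot(n)
    print(n,[(d['point'],d['score'],atz(p,d['point'],.017).round(3)) for d in manip.pinpoint('ball_1_center',p)],[(d['rect'],d['score'],int(d['pixels'].sum())) for d in manip.regions_of('ball_1_center',p)])
    y,x=(215,225) if n=='scene' else (140,280)
    cv2.imwrite(f'pics/{n}5.png',cv2.resize(p['img'][y:y+115,x:x+150,::-1],None,fx=5,fy=5,interpolation=cv2.INTER_CUBIC))
E
```

```text
scene [] []
top [([330.1, 174.6], 0.63, array([ 0.646, -0.223,  0.017]))] [([323.9, 170.2, 337.1, 181.4], 0.59, 85)]
```

View pics/scene5.png

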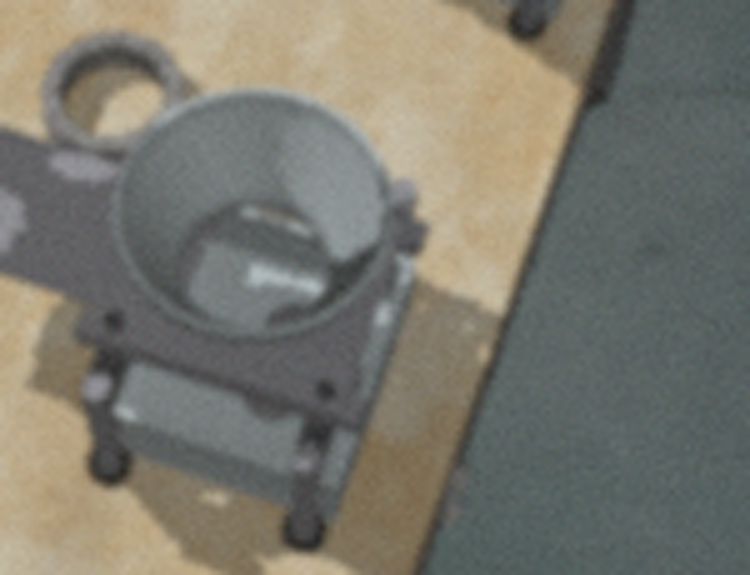

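View pics/top5.png

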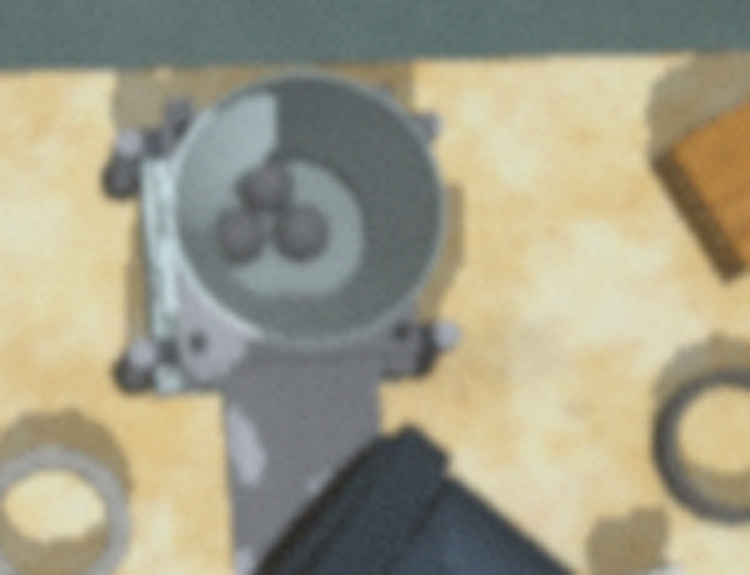

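```bash
python3 - <<'E'
from station import manip
from h import *
t=manip.snapshot('top');s=manip.snapshot('scene')
for u,v in((266,186),(240,234),(301,234)):
    for z in (.017,.101):
        P=atz(t,(280+u/5,140+v/5),z);q=proj(s,P);print(z,P.round(3),'scene crop',(q[0]-225)*5,(q[1]-215)*5)
print(manip.sense()['t'])
E
```

```text
0.017 [ 0.64  -0.23   0.017] scene crop 329.2795033659428 376.62761553507323
0.101 [ 0.623 -0.22   0.101] scene crop 303.6882732741495 254.57456051289114
0.017 [ 0.619 -0.217  0.017] scene crop 293.60758431923017 335.522297230024
0.101 [ 0.604 -0.209  0.101] scene crop 268.95393841103953 215.773108321184
0.017 [ 0.618 -0.244  0.017] scene crop 269.4929610500503 388.57589990606414
0.101 [ 0.603 -0.233  0.101] scene crop 244.82812126380082 265.8286718780059
7.6
```

If the balls are at z = 0.017 they should show at crop (269,389) and (294,336). The dark bits at (265,405) and (290,320) are there, and the outlet where they would sit at z = 0.101 is empty. So all three are in the tray, and I'll push the gate shut.

Call:
{"api": "play_rows", "payload": {"steps": [[[0.01,0,0,0,0,0],[0.01,0,0,0,0,0],[0.01,0,0,0,0,0],[0.01,0,0,0,0,0],[0.01,0,0,0,0,0],[0.006,0,0,0,0,0],[0.003,0,0,0,0,0],[0,0,0,0,0,0],[0,0,0,0,0,0]]]}}

```text
t: 8.72
tcp_pos: [0.4912, -0.2336, 0.1267]
tool_rot: [1.0, 0.014, -0.001, -0.001]
force: [-1.5, 3.9, 7.4]
finger_gap: 0.37
```

Call:
{"api": "play_rows", "payload": {"steps": [[[0,0,0,0,0,0],[0,0,0,0,0,0],[0,0,0,0,0,0],[0,0,0,0,0,0],[0,0,0,0,0,0],[0,0,0,0,0,0]]], "fingers": 1}}

```text
t: 9.48
tcp_pos: [0.4922, -0.2342, 0.1263]
tool_rot: [1.0, 0.014, 0.0, 0.0]
force: [-0.4, 0.8, -0.7]
finger_gap: 0.999
```

Call:
{"api": "play_rows", "payload": {"steps": [[[0,0,-0.02,0,0,0],[0,0,-0.03,0,0,0],[0,0,-0.03,0,0,0],[0,0,-0.03,0,0,0],[0,0,-0.01,0,0,0],[0,0,0,0,0,0],[0,0,0,0,0,0]]]}}

```text
t: 10.35
tcp_pos: [0.4915, -0.2337, 0.245]
tool_rot: [1.0, 0.014, -0.001, -0.001]
force: [0.1, 0.2, 0.7]
finger_gap: 1.0
```

```bash
python3 - <<'E'
from station import manip
import numpy as np,cv2
from h import *
s=manip.sense();print(s['t'],s['tcp_pos'],s['force'],s['finger_gap'])
for n in('wrist','scene'):
    p=manip.snapshot(n);cv2.imwrite(f'pics/{n}6.png',p['img'][:,:,::-1])
    print(n,[(d['point'],d['score'],atz(p,d['point'],.118).round(4)) for d in manip.pinpoint('ball_gate_grip',p)])
    if n=='wrist': print([atz(p,uv,.088).round(3) for uv in((242,198),(316,198))])
E
```

```text
10.35 [ 0.49147428 -0.23369448  0.24502715] [0.11516398 0.21643598 0.70754282] 1.0003914151307247
wrist [([286.5, 210.1], 0.71, array([ 0.4882, -0.2352,  0.118 ]))]
[array([ 0.489, -0.195,  0.088]), array([ 0.491, -0.262,  0.088])]
scene [([223.8, 248.2], 0.82, array([ 0.496 , -0.2367,  0.118 ]))]
```

View pics/wrist6.png

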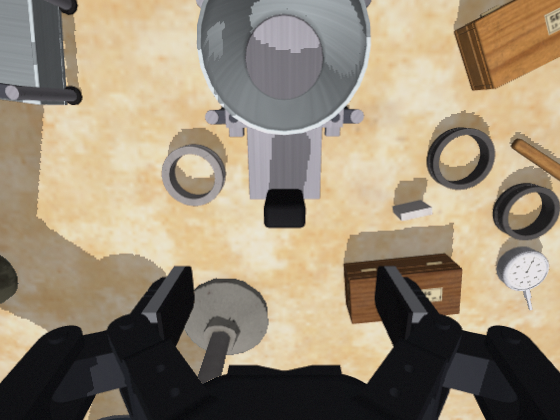

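View pics/scene6.png

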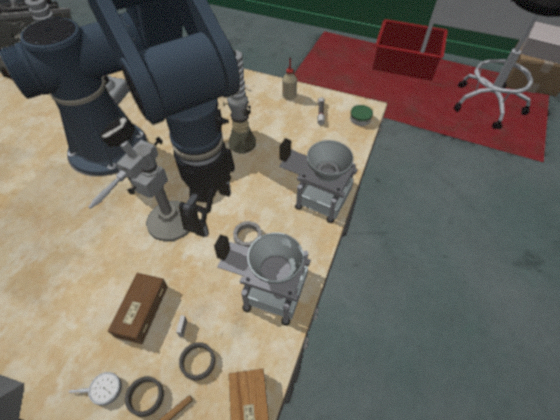

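The ball gate is shut: the wrist view puts the grip at x = 0.4882, against 0.4881 before the pull. The funnel is empty, the ring gate hasn't moved and the gripper is clear. I'm handing in.

```bash
python3 -c "
from station import manip
print(manip.sign_off())"
```

```text
the job is handed in; nothing more can be done
None
```

I pulled the ball hopper's gate about 58 mm open, all three balls dropped into its tray, and I pushed the gate shut again. Then I let go, raised the gripper clear and handed the job in at about 10.5 s of the 32 s allowed. No verdict was reported.

Last checks:
- **Ball gate:** it is shut. The tool was at x = 0.4912 at the end of the push, against 0.4911 when I first gripped it. The wrist camera put the grip at 0.4882, against 0.4881 before.
- **Balls:** with the gate open, the top view put all three on the tray floor, within about 40 mm of its centre. I didn't measure them again after shutting the gate, but the funnel is empty.
- **Ring gate:** I never touched it, and it looks unmoved in the pictures.
- **Forces:** the readings I saw stayed under about 9 N, and the force was near zero after release.

Two readings disagreed. The ball detector found nothing in the scene view and only one ball in the top view, so I placed the balls by eye and cross-checked the two views. The cameras' readings of the grip position differed by up to about 10 mm, so I used the wrist picture and centred the jaws by eye.

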